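# Stand each bottle on the drip saucer of its size

### The arm

A 7-joint arm with a two-finger parallel gripper is mounted at the origin on a cart in front of the work surface, level with it; the furniture and walls round the work are solid. World frame = base frame: x ahead of the robot, y to its left, z up, the work surface at z = 0. Lengths are in m, angles in rad, forces in N, time in s.
With the tool pointing down it reaches from about 0.35 to 0.775 m from the base axis. Payload 3.1 kg.
Tool frame: the origin (TCP) lies at the very end of the fingers, on their centre line; the grasp point (between the pads) lies 19 mm behind it (r.grasp_offset is the distance from the TCP to the grasp point, in m); z points along the fingers, y is the line along which they close (so a half turn about z gives the same grasp; the last joint's range is limited). The gripper opens to 85 mm and grips with 20 to 120 N. Pads are 22 mm wide; open, the fingers measure 114 mm over their backs; the gripper's body (76 mm by 85 mm) begins 54 mm behind the grasp point. The pads swing forward as they close: fully open they stand 13 mm farther back than shut.
Start: joints at [-1.243, 0.311, 0.014, 1.512, -0.004, 1.319, -0.027], TCP at [0.199, 0.513, 0.2] pointing down, gripper open.
Joint ranges: [-2.7, 2.7], [-0.3, 1.91], [-1.27, 1.3], [0.12, 2.57], [-1.44, 4.58], [0.2, 2.03], [-3.05, 3.05]. Speed limits (rad/s): [2.79, 2.79, 3.14, 3.14, 3.14, 3.14, 3.14].

### API

Orientations are given as a unit quaternion [w, x, y, z].
In Python, from cell import r gives the robot as it stands. Calls block until the motion is done:
- r.goto(position, orientation): joint-space move of the TCP to a pose.
- r.move_l(position, ori=None, max_speed=0.15, contact_N=None): straight line of the TCP; ori=None keeps the orientation; max_speed is the mean speed in m/s. With contact_N (N) it stops when the force on the tool has changed by that much, and returns True; else False.
- r.movej(angles): joint-space move.
- r.open() and r.grab(effort=None): open the fingers fully, or close them until they stop; effort is the grip in N (None keeps the last).
- r.hold(seconds).
- r.inverse_kinematics(position, orientation): joint angles nearest the present ones, or None.
- r.state(): the state.
- r.grab_frame(name): name is "scene" or "top" or "wrist"; returns a dict with "image" (400x640x3 uint8, red, green, blue), "intrinsics" (3x3 intrinsics, pixels), "pose" (4x4, takes a point from camera to world coordinates); the wrist camera has in their place "tool_from_camera" (4x4, takes a point from camera to tool coordinates, whose origin is the TCP and whose axes are the flange's). Camera axes: x right, y up, looking along -z (the intrinsics and any distortion apply to the point x, -y, -z); pixel columns grow to the right and rows downward; lengths in m; the calibration is good to about 2 mm. A picture is of the moment at which its call begins: read the wrist's pose just before it. There is no depth.
A pose or a line that the arm cannot do raises r.MotionError and nothing moves.
- r.finish_job(): hands the job in; it is judged then, once.
The state is a dict: "t": time; "q": joint angles; "dq": joint speeds; "tau": joint torques, N m; "tcp_pos": TCP position; "eef_rot": TCP orientation; "contact_force": force on the tool from outside, world axes, zero at the start; "torque": the same for the moment, N m; "width": finger opening in m; "finger_force": force on a finger pad.
Only numpy, scipy, OpenCV 4.12 (cv2) and the standard library are available. Lean on these libraries where they do the work, as an engineer would, in place of code of your own. Each camera call takes 0.05 s, during which the arm holds its last target. There are 200 camera calls.

### The job

Pick out the three capped bottles and stand each one upright, flat on the floor of the drip saucer of its own size: the large bottle in the large saucer, the medium one in the medium, the small one in the small. Never tip a bottle, set each one down gently rather than dropping it, and leave the beaker and the brass weight where they are.

Things in the scene. Friction and masses are not known exactly. Their poses are not given: they have to be found in the camera images.
- bottle_large_center (a point): clear round screw-cap bottle standing upright, 68 mm in diameter and 148 mm high with its cap; straight-sided body up to about 92 mm above its base, then a shoulder and a 42 mm wide cap, the top 16 mm of it; the largest of the three bottles, about 0.5 kg. This point is on its axis, half-way up (74 mm above its base); z is up along its axis
- bottle_medium_center (a point): clear round screw-cap bottle standing upright, 56 mm in diameter and 118 mm high with its cap; straight-sided body up to about 74 mm above its base, then a shoulder and a 42 mm wide cap, the top 16 mm of it; the middle one of the three bottles, about 0.3 kg. This point is on its axis, half-way up (59 mm above its base); z is up along its axis
- bottle_small_center (a point): small round bottle with a wide black cap, standing upright, 34 mm in diameter and 60 mm high, about 0.05 kg; the cap is as wide as the body and takes up the top 24 mm. This point is on its axis, half-way up (30 mm above its base); z is up along its axis
- saucer_large: round shallow large drip saucer of plain dark grey metal, fixed on the bench: 98 mm across outside, 92 mm across inside the rim, rim top 10 mm above the bench, flat inner floor 3 mm above the bench; origin on its axis at bench level, z up
- saucer_medium: round shallow medium drip saucer of plain dark grey metal, fixed on the bench: 83 mm across outside, 77 mm across inside the rim, rim top 10 mm above the bench, flat inner floor 3 mm above the bench; origin on its axis at bench level, z up
- saucer_small: round shallow small drip saucer of plain dark grey metal, fixed on the bench: 60 mm across outside, 54 mm across inside the rim, rim top 10 mm above the bench, flat inner floor 3 mm above the bench; origin on its axis at bench level, z up
- beaker_center (a point): empty open glass beaker, 53 mm in diameter, 69 mm high, loose bystander; this point is on its axis, half-way up
- weight_center (a point): brass balance weight with a knob, 29 mm in diameter, 42 mm high, loose bystander; this point is on its axis, half-way up
Things that resemble listed ones, but are neither listed nor needed, are in the scene too. What is shaped like the part that bears bottle_large_center but green is not meant.

How it is judged:
By the outcome, as a careful person would: the job done as asked, in the order asked, and still so for the second after the job is handed in, with the robot touching nothing.
It also fails if it takes over 104 s, if anything falls off the work surface, if the arm or the gripper's body presses on something with over 40 N, if the wrist force passes 120 N, or if a joint passes its speed limit or range.

## Working session

There is one attempt and no reset: what is moved stays moved. The work goes in short steps, each a Python script; the robot and the scene stay as the last script left them, time stands still between calls to the robot, and variables do not carry over. Pictures are saved under pics/ and viewed, at most 14 in all, crops included, and the job is handed in when it is done.

```bash
ls; mkdir -p pics; python3 - <<'E'
from cell import r
import cv2,numpy as np,pickle
np.set_printoptions(precision=4,suppress=True)
d={}
for n in("scene","top"):
    f=r.grab_frame(n);d[n]=f;cv2.imwrite(f"pics/{n}0.png",f["image"][:,:,::-1]);print(n,f["intrinsics"],f["pose"],[k for k in f])
pickle.dump(d,open("f0.pkl","wb"))
s=r.state();print(s["t"],s["tcp_pos"],s["eef_rot"],s["width"],r.grasp_offset)
E
```

```text
pics
scene [[363.2593   0.     315.31  ]
 [  0.     363.2593 197.6935]
 [  0.       0.       1.    ]] [[ 0.4828  0.5532 -0.6789 -0.0747]
 [-0.8757  0.3004 -0.3779 -0.5184]
 [-0.0051  0.777   0.6294  0.661 ]
 [ 0.      0.      0.      1.    ]] ['image', 'intrinsics', 'pose']
top [[450.9392   0.     321.5664]
 [  0.     450.9392 199.0642]
 [  0.       0.       1.    ]] [[-0.1316  0.9705 -0.2018  0.3073]
 [-0.9913 -0.1299  0.0218 -0.1655]
 [-0.0051  0.2029  0.9792  1.2506]
 [ 0.      0.      0.      1.    ]] ['image', 'intrinsics', 'pose']
0.1 [0.1985 0.5122 0.1994] [-0.0002  0.1838  0.983  -0.001 ] 0.08530152363010797 0.0187
```

View pics/scene0.png

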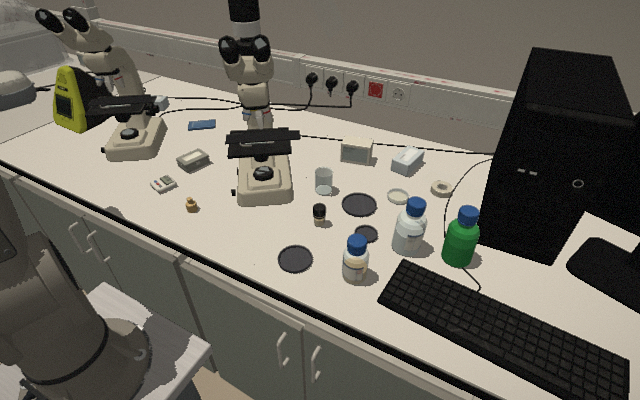

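View pics/top0.png

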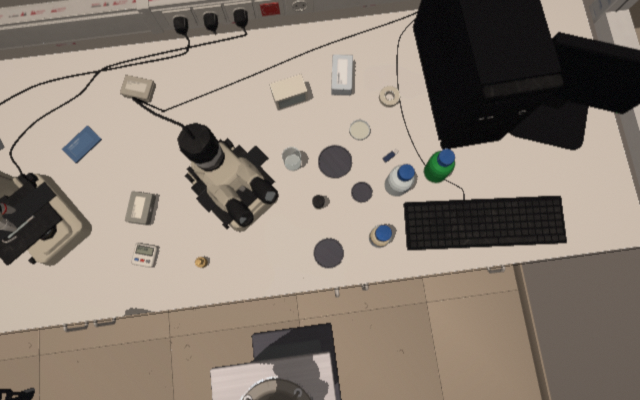

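Candidates for the large bottle are white with a blue cap (top 405,172) and green with a blue cap (top 440,165). The clear one fits, because green is excluded. The medium bottle is at top (383,233), and the small black-capped one is at (319,202). The saucers are large (335,161), medium (328,253) and small (362,192). The beaker is at (292,161) and the weight at (201,262). Next I measure and crop to confirm.

```bash
cat > h.py <<'E'
import numpy as np,cv2,pickle
np.set_printoptions(precision=4,suppress=True)
def ray(f,u,v,T=None):
    K=f["intrinsics"];P=f["pose"] if T is None else T
    d=np.array([(u-K[0,2])/K[0,0],-(v-K[1,2])/K[1,1],-1.])
    return P[:3,3],P[:3,:3]@d
def onz(f,u,v,z,T=None):
    o,d=ray(f,u,v,T);return o+d*(z-o[2])/d[2]
def blob(img,mask,seed,box=30):
    """contour of the mask component nearest to the seed pixel"""
    m=np.zeros(mask.shape,np.uint8);u,v=seed
    m[max(0,v-box):v+box,max(0,u-box):u+box]=mask[max(0,v-box):v+box,max(0,u-box):u+box]
    cs,_=cv2.findContours(m,cv2.RETR_EXTERNAL,cv2.CHAIN_APPROX_NONE)
    cs=[c for c in cs if cv2.contourArea(c)>15]
    return max(cs,key=lambda c:cv2.pointPolygonTest(c,(float(u),float(v)),True))
E
python3 - <<'E'
from h import *
d=pickle.load(open("f0.pkl","rb"))
def masks(n):
    im=d[n]["image"];hsv=cv2.cvtColor(im,cv2.COLOR_RGB2HSV)
    blue=((hsv[...,0]>100)&(hsv[...,0]<125)&(hsv[...,1]>130)&(hsv[...,2]>60)).astype(np.uint8)
    dark=(hsv[...,2]<95).astype(np.uint8)
    return im,blue,dark
S={"top":{"L":(405,172),"M":(383,233),"sL":(335,161),"sM":(328,253),"sS":(362,192),"S":(319,202)},
"scene":{"L":(416,206),"M":(357,244),"sL":(358,205),"sM":(295,259),"sS":(366,234),"S":(319,211)}}
for n in S:
    im,b,dk=masks(n)
    for k,s in S[n].items():
        c=blob(im,b if k in"LM" else dk,s);e=cv2.fitEllipse(c);
        z={"L":.142,"M":.112,"S":.05}.get(k,.009)
        # circle fit of contour cast on the plane
        p=np.array([onz(d[n],u,v,z)[:2] for u,v in c[:,0]],np.float32)
        (x,y),R=cv2.minEnclosingCircle(p)
        M=cv2.moments(c);u,v=M["m10"]/M["m00"],M["m01"]/M["m00"]
        print(n,k,np.round(e[0],1),np.round(e[1],1),"onz",onz(d[n],*e[0],z)[:2],"centroid",onz(d[n],u,v,z)[:2],"circ",np.round([x,y,2*R],4))
t=d["top"]["image"][110:290,260:480,::-1];s=d["scene"]["image"][150:300,260:490,::-1]
cv2.imwrite("pics/crop.png",np.hstack([cv2.resize(t,(400,327)),cv2.resize(s,(400,327))]))
E
```

```text
top L [405.6 172.2] [13.9 15.3] onz [ 0.5765 -0.4109] centroid [ 0.5765 -0.4109] circ [ 0.5766 -0.4101  0.0415]
top M [383.2 232.7] [13.9 14.2] onz [ 0.4349 -0.3344] centroid [ 0.4349 -0.3344] circ [ 0.4343 -0.3347  0.0388]
top sL [334.6 161.3] [31.2 32.2] onz [ 0.6677 -0.2448] centroid [ 0.6677 -0.2448] circ [ 0.668  -0.245   0.0956]
top sM [328.2 252.7] [28.  28.1] onz [ 0.4118 -0.1914] centroid [ 0.4118 -0.1914] circ [ 0.4123 -0.1915  0.0801]
top sS [361.3 191.7] [18.9 19.4] onz [ 0.5694 -0.3072] centroid [ 0.5694 -0.3071] circ [ 0.5693 -0.3074  0.0574]
top S [318.5 201.4] [11.6 13. ] onz [ 0.5493 -0.1831] centroid [ 0.5493 -0.1831] circ [ 0.5493 -0.1825  0.0369]
scene L [415.4 206.5] [18.1 19.1] onz [ 0.5634 -0.4151] centroid [ 0.5633 -0.415 ] circ [ 0.5638 -0.4141  0.0671]
scene M [356.5 243.8] [18.6 21.2] onz [ 0.425  -0.3372] centroid [ 0.4253 -0.3371] circ [ 0.4252 -0.3396  0.0609]
scene sL [358.8 204.6] [23.2 34. ] onz [ 0.6595 -0.2481] centroid [ 0.6595 -0.2481] circ [ 0.6613 -0.2476  0.1045]
scene sM [294.7 258.9] [27.2 33.8] onz [ 0.4042 -0.1951] centroid [ 0.4042 -0.1951] circ [ 0.4058 -0.1948  0.0877]
scene sS [361.5 239.3] [20.8 34.1] onz [ 0.5392 -0.3079] centroid [ 0.5427 -0.3116] circ [ 0.5376 -0.3054  0.1133]
scene S [318.9 210.8] [12.7 15.6] onz [ 0.5423 -0.1853] centroid [ 0.5423 -0.1853] circ [ 0.5435 -0.1848  0.0598]
```

View pics/crop.png

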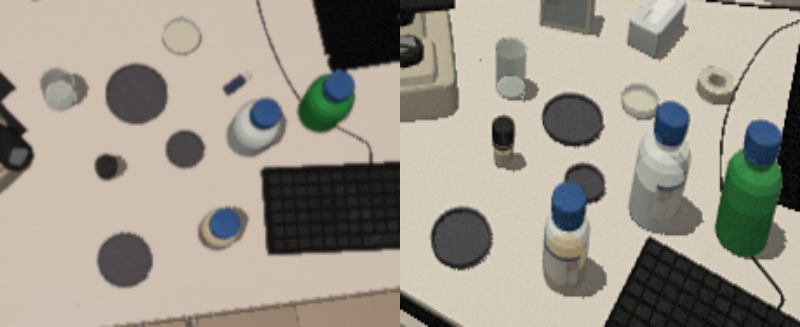

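Crop: the clear large bottle's cap is at crop-left (265,113), the medium's at (225,222), and the small black cap at (107,166). The green bottle stands beside the large one. Next I triangulate the caps and the tall obstacles, and check IK.

```bash
cat >> h.py <<'E'
def tri(rs):
    A=np.zeros((3,3));b=np.zeros(3)
    for o,d in rs:
        d=d/np.linalg.norm(d);Q=np.eye(3)-np.outer(d,d);A+=Q;b+=Q@o
    x=np.linalg.solve(A,b);return x,[float(np.linalg.norm((np.eye(3)-np.outer(d,d)/(d@d))@(x-o))) for o,d in rs]
def down(yaw):  # tool pointing down, closing line (tool y) at angle yaw from world y
    return [0,np.cos(-yaw/2+np.pi/2),np.sin(-yaw/2+np.pi/2),0] if False else [0,float(np.sin(yaw/2)),float(np.cos(yaw/2)),0]
E
python3 - <<'E'
from h import *
from cell import r
d=pickle.load(open("f0.pkl","rb"));t,s=d["top"],d["scene"]
for k,a,b in [("L",(405.6,172.2),(415.4,206.5)),("M",(383.2,232.7),(356.5,243.8)),("S",(318.5,201.4),(318.9,210.8)),("green",(446,157),(467,215)),
 ("sL",(334.6,161.3),(358.8,204.6)),("sM",(328.2,252.7),(294.7,258.9)),("eyeA",(238,212),(231,52)),("eyeB",(263,191),(260,48)),("head",(198,142),(243,8))]:
    print(k,*tri([ray(t,*a),ray(s,*b)]))
for p,q in [((.38*np.cos(1.2),.38*np.sin(1.2),.42),None)]:
  for R in(.36,.4,.45):
   for z in(.3,.4,.45): 
    j=r.inverse_kinematics([R*np.cos(1.2),R*np.sin(1.2),z],r.state()["eef_rot"]);print(R,z,j if j is None else np.array(j))
f=r.grab_frame("wrist");print(f["tool_from_camera"],f["intrinsics"])
E
```

```text
L [ 0.5793 -0.4131  0.1293] [0.0006554922498504011, 0.0006554922498503654]
M [ 0.4353 -0.3348  0.1019] [0.0012448551392211084, 0.001244855139221231]
S [ 0.5502 -0.1823  0.0428] [0.0011674989312086288, 0.0011674989312086166]
green [ 0.6048 -0.5218  0.1302] [0.0019324320193811104, 0.0019324320193811497]
sL [ 0.6699 -0.2448  0.0002] [0.0004931467496088423, 0.0004931467496088914]
sM [ 0.412  -0.1909 -0.0007] [0.0009184132361684664, 0.0009184132361683648]
eyeA [ 0.4715 -0.0305  0.4413] [0.0015656761949439722, 0.0015656761949439245]
eyeB [ 0.5018 -0.0793  0.4476] [0.00011625567013637231, 0.00011625567013640121]
head [0.5937 0.0224 0.4908] [0.0022275484772165143, 0.0022275484772164584]
0.36 0.3 [-1.2489 -0.1202  0.0014  1.7477  0.0001  1.5161 -0.0465]
0.36 0.4 [-1.2546 -0.1072  0.0063  1.496   0.0006  1.7548 -0.0472]
0.36 0.45 [-1.2578 -0.0817  0.0092  1.35    0.0007  1.8753 -0.0473]
0.4 0.3 [-1.248  -0.0351  0.0052  1.6701  0.0001  1.5087 -0.0418]
0.4 0.4 [-1.2536 -0.0235  0.0107  1.4187  0.0002  1.7485 -0.0419]
0.4 0.45 [-1.2567  0.0018  0.0142  1.2705 -0.0001  1.8714 -0.0415]
0.45 0.3 [-1.247   0.0704  0.0098  1.5625 -0.0007  1.5108 -0.0361]
0.45 0.4 [-1.2522  0.0827  0.0159  1.3089 -0.0014  1.7521 -0.0355]
0.45 0.45 [-1.255   0.1095  0.0202  1.1557 -0.0023  1.8785 -0.0346]
[[-0.0014  0.9487  0.3161  0.0815]
 [ 1.      0.0015 -0.0001  0.001 ]
 [-0.0006  0.3161 -0.9487 -0.1727]
 [ 0.      0.      0.      1.    ]] [[278.3263   0.     323.7546]
 [  0.     278.3263 199.7651]
 [  0.       0.       1.    ]]
```

```bash
python3 - <<'E'
from h import *
from cell import r
R0=r.state()["eef_rot"];A=[];b=[];
for R in np.arange(.36,.72,.06):
  for z in(.05,.15,.25,.35):
    j=r.inverse_kinematics([R*np.cos(1.2),R*np.sin(1.2),z],R0)
    if j is None: continue
    a,c=j[1],j[1]+j[3]
    if abs(j[2])>.03: continue
    A+=[[np.sin(a),np.cos(a),np.sin(c),np.cos(c),1,0],[np.cos(a),-np.sin(a),np.cos(c),-np.sin(c),0,1]];b+=[R,z]
x,res,_,_=np.linalg.lstsq(np.array(A),np.array(b),rcond=None);print("L1 e1 L2 e2 c h-L3",x,res,len(b))
print("azimuth test")
for p in [(.36,-.0),(.32,-.15),(.549,-.183),(.579,-.413),(.668,-.245)]:
  for yaw in(0,np.pi/2,-np.pi/2,np.pi):
    az=np.arctan2(p[1],p[0]);j=r.inverse_kinematics([*p,.3],down(yaw));print(p,round(yaw,2),round(az,2),j if j is None else np.array(j))
E
```

```text
L1 e1 L2 e2 c h-L3 [ 0.4736 -0.0001  0.418   0.0001 -0.0002 -0.1463] [0.] 46
azimuth test
(0.36, -0.0) 0 -0.0 [-0.8015 -0.1881  0.6316  1.768   0.1107  1.5263  1.3876]
(0.36, -0.0) 1.57 -0.0 [-0.8702 -0.2007  0.6832  1.7693  0.1263  1.5291 -0.2022]
(0.36, -0.0) -1.57 -0.0 [-0.8017 -0.1881  0.6319  1.768   0.1108  1.5263  2.9583]
(0.36, -0.0) 3.14 -0.0 [-0.7804 -0.1846  0.6155  1.7676  0.1063  1.5256 -1.7486]
(0.32, -0.15) 0 -0.44 [-0.6442 -0.2735  0.8097  1.7843  0.1969  1.5488  1.713 ]
(0.32, -0.15) 1.57 -0.44 [-0.6384 -0.2716  0.8062  1.7842  0.1949  1.5482  0.1447]
(0.32, -0.15) -1.57 -0.44 [ 1.2748 -0.1591 -0.7436  1.7397 -0.1076  1.5198 -2.5985]
(0.32, -0.15) 3.14 -0.44 [-0.0533 -0.1637  0.375   1.773   0.0598  1.5213 -1.2567]
(0.549, -0.183) 0 -0.32 [-0.3593  0.4879  1.0724  1.2502 -0.4254  1.6365  2.2004]
(0.549, -0.183) 1.57 -0.32 [-0.397   0.5249  1.1695  1.2515 -0.4814  1.6567  0.6731]
(0.549, -0.183) -1.57 -0.32 [-0.3807  0.5074  1.1255  1.2509 -0.4554  1.647  -2.4886]
(0.549, -0.183) 3.14 -0.32 [-0.2927  0.4433  0.9289  1.2478 -0.351   1.6141 -0.9998]
(0.579, -0.413) 0 -0.62 [ 0.3624  0.7301  0.6505  0.7063 -0.4271  1.795   2.3481]
(0.579, -0.413) 1.57 -0.62 [ 0.3347  0.7443  0.7398  0.7085 -0.4889  1.8059  0.8027]
(0.579, -0.413) -1.57 -0.62 [ 0.2408  0.8289  1.1217  0.7156 -0.77    1.8755 -2.2326]
(0.579, -0.413) 3.14 -0.62 [ 0.311   0.7592  0.8217  0.7103 -0.5467  1.8176 -0.7449]
(0.668, -0.245) 0 -0.35 [ 0.0074  0.7897  0.962   0.7113 -0.6494  1.8423  2.1676]
(0.668, -0.245) 1.57 -0.35 [-0.0308  0.8366  1.1471  0.7142 -0.7908  1.8822  0.6472]
(0.668, -0.245) -1.57 -0.35 [-0.0263  0.8297  1.1217  0.7138 -0.7709  1.8761 -2.5012]
(0.668, -0.245) 3.14 -0.35 [-0.0385  0.8498  1.194   0.7147 -0.8279  1.8938 -0.9113]
```

```bash
python3 - <<'E'
from h import *
from cell import r
from scipy.spatial.transform import Rotation as Ro
q0=r.state()["eef_rot"];w,x,y,z=q0
b=Ro.from_quat([x,y,z,w])
for t in(.3,-.3):
    for ax in("y","x"):
        T=b*Ro.from_euler(ax,t);p=np.array([.2,.5,.2]);Q=T.as_quat()
        j=r.inverse_kinematics(list(p),[Q[3],Q[0],Q[1],Q[2]])
        if j is None: continue
        D2=.4736**2+.418**2+2*.4736*.418*np.cos(j[3])
        zt=T.as_matrix()[:,2]
        from scipy.optimize import brentq
        f=lambda L:(lambda v:v@v-D2)(p-L*zt-np.array([0,0,L+.1463*-1*-1*0-.1463]))
        L=np.linspace(.05,.6,1200);v=[f(l) for l in L];print(ax,t,[round(float(L[i]),3) for i in range(len(L)-1) if v[i]*v[i+1]<0])
R=.37;r.goto([R*np.cos(1.2),R*np.sin(1.2),.32],q0)
j=list(r.state()["q"]);print(np.array(j))
j[0]=.7;j[6]=2.0;r.movej(j);s=r.state();print(s["t"],s["tcp_pos"],s["eef_rot"],s["contact_force"])
E
```

```text
y 0.3 [0.394]
x 0.3 [0.394]
y -0.3 [0.383]
x -0.3 [0.396]
[-1.2498 -0.0995  0.0033  1.6832  0.0004  1.5598 -0.0454]
3.2083 [ 0.2719 -0.2517  0.3192] [-0.0009  0.1355  0.9908  0.0008] [ 0.0501 -0.0664 -0.2653]
```

```bash
cat >> h.py <<'E'
YAW=-.3
def look(r,name):
    s=r.state();f=r.grab_frame("wrist")
    w,x,y,z=s["eef_rot"]
    from scipy.spatial.transform import Rotation as Ro
    T=np.eye(4);T[:3,:3]=Ro.from_quat([x,y,z,w]).as_matrix();T[:3,3]=s["tcp_pos"]
    f["pose"]=T@f["tool_from_camera"]
    cv2.imwrite(f"pics/{name}.png",f["image"][:,:,::-1]);pickle.dump(f,open(f"{name}.pkl","wb"));return f
E
python3 - <<'E'
from h import *
from cell import r
j=r.state()["q"].copy() if hasattr(r.state()["q"],"copy") else list(r.state()["q"])
j=list(j);j[0]+=.5;j[2]-=.55;j[6]+=.1;r.movej(j);print(r.state()["tcp_pos"])
r.goto([.53,-.38,.28],down(YAW));s=r.state();print(s["t"],s["q"],s["tcp_pos"])
look(r,"w1")
E
```

```text
[ 0.2814 -0.23    0.314 ]
4.925 [ 0.9739  0.6113 -0.7604  0.9964  0.4096  1.6667  2.2248] [ 0.5299 -0.3794  0.2807]
```

View pics/w1.png

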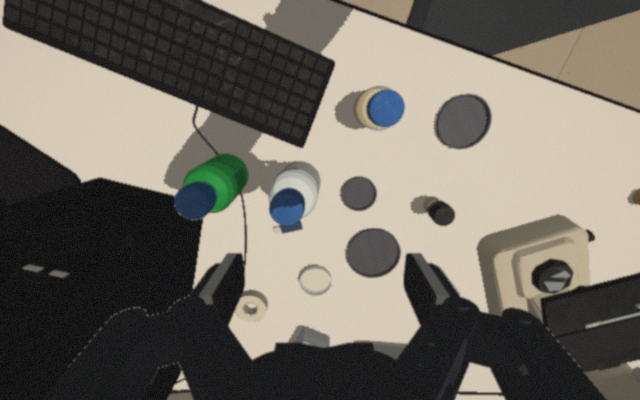

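The wrist view shows everything: large cap (287,207), medium cap (385,108), small cap (441,213), and saucers L (373,253), M (463,121), S (358,193). Next I measure from this view.

```bash
python3 - <<'E'
from h import *
f=pickle.load(open("w1.pkl","rb"));t=pickle.load(open("f0.pkl","rb"))["top"]
hsv=cv2.cvtColor(f["image"],cv2.COLOR_RGB2HSV)
blue=((hsv[...,0]>100)&(hsv[...,0]<125)&(hsv[...,1]>130)&(hsv[...,2]>50)).astype(np.uint8);dk=(hsv[...,2]<95).astype(np.uint8)
for k,s,z,tp in[("L",(287,207),.142,(405.6,172.2)),("M",(385,108),.114,(383.2,232.7)),("S",(441,213),.055,(318.5,201.4)),("sL",(373,253),.007,(334.6,161.3)),("sM",(463,121),.007,(328.2,252.7)),("sS",(358,193),.007,(361.3,191.7))]:
    c=blob(0,blue if k in"LM" else dk,s,40);e=cv2.fitEllipse(c)
    p=np.array([onz(f,u,v,z)[:2] for u,v in c[:,0]],np.float32);(x,y),R=cv2.minEnclosingCircle(p)
    X,er=tri([ray(f,*e[0]),ray(t,*tp)])
    print(k,np.round(e[0],1),np.round(e[1],1),"onz",onz(f,*e[0],z),"D",round(2*R,4),"tri",X,round(er[0],4),"top onz",onz(t,*tp,z)[:2])
E
```

```text
L [287.3 207.4] [30.9 35.1] onz [ 0.5736 -0.4105  0.142 ] D 0.0457 tri [ 0.5768 -0.4114  0.1364] 0.0012 top onz [ 0.5765 -0.4109]
M [385.5 107.9] [32.4 34.9] onz [ 0.4324 -0.3338  0.114 ] D 0.0398 tri [ 0.4334 -0.334   0.1172] 0.0009 top onz [ 0.4346 -0.3341]
S [439.5 212. ] [19.9 30.9] onz [ 0.546  -0.1882  0.055 ] D 0.0543 tri [ 0.5492 -0.1831  0.0458] 0.001 top onz [ 0.5484 -0.1831]
sL [372.7 252.4] [47.2 51.7] onz [ 0.6643 -0.2448  0.007 ] D 0.0987 tri [ 0.6674 -0.2443  0.0041] 0.0017 top onz [ 0.6682 -0.2448]
sM [462.6 121.1] [48.9 57. ] onz [ 0.409  -0.1915  0.007 ] D 0.0837 tri [ 0.4105 -0.1919  0.0089] 0.0014 top onz [ 0.4119 -0.1915]
sS [358.3 193.2] [31.7 33.2] onz [ 0.5665 -0.3067  0.007 ] D 0.0584 tri [ 0.568  -0.307   0.0074] 0.0016 top onz [ 0.5697 -0.3073]
```

```bash
cat >> h.py <<'E'
def pick(r,p,z,effort,lift,yaw=YAW):
    s=r.state();h=max(z+.09,lift+z)
    r.goto([p[0],p[1],h],down(yaw))
    if r.move_l([p[0],p[1],z],max_speed=.1,contact_N=6): print("CONTACT on way down",r.state()["tcp_pos"])
    r.grab(effort);r.hold(.2);s=r.state();print("grip",s["t"],s["tcp_pos"],"w",s["width"],"ff",s["finger_force"])
    z=s["tcp_pos"][2]
    r.move_l([p[0],p[1],z+lift],max_speed=.08);s=r.state();print("lifted",s["tcp_pos"],"w",s["width"],"F",s["contact_force"]);return float(z)
def place(r,p,z,lift,yaw=YAW):
    """z: TCP height at which the bottle's base was on the bench"""
    q=down(yaw);r.move_l([p[0],p[1],z+lift],q,max_speed=.12);r.hold(.3)
    r.move_l([p[0],p[1],z+.012],max_speed=.06)
    c=r.move_l([p[0],p[1],z-.001],max_speed=.015,contact_N=2.5);s=r.state()
    print("down",c,s["t"],s["tcp_pos"],"dz",s["tcp_pos"][2]-z,"F",s["contact_force"])
E
python3 - <<'E'
from h import *
from cell import r
z=pick(r,(.576,-.4108),.125,60,.06);print(z)
place(r,(.667,-.2447),z,.06)
look(r,"w2");f=r.grab_frame("scene");cv2.imwrite("pics/s2.png",f["image"][100:300,250:550,::-1].repeat(2,0).repeat(2,1))
E
```

```text
grip 7.425 [ 0.576  -0.4108  0.125 ] w 0.00021515292891972467 ff 0.0
lifted [ 0.5757 -0.4107  0.1843] w -0.000154110801654036 F [ 0.0877 -0.0592 -0.4238]
0.12499947946860059
down False 12.3167 [ 0.6671 -0.2447  0.1241] dz -0.000850931616564049 F [ 0.5879 -1.1038  0.8862]
```

View pics/s2.png

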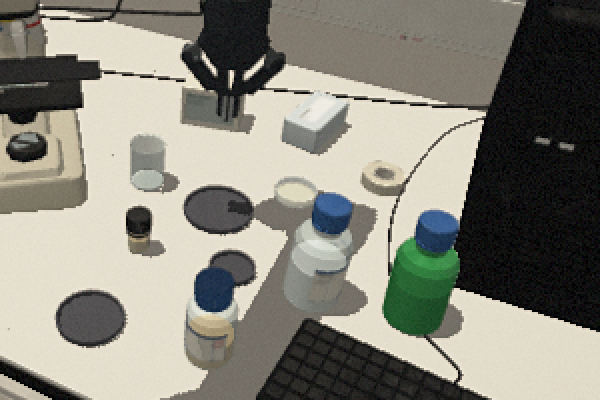

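The grip closed on nothing and the bottle did not move. I need to check where the fingertip really is against the reported TCP.

```bash
python3 - <<'E'
from h import *
from cell import r
d=pickle.load(open("f0.pkl","rb"))
s=r.state();T=s["tcp_pos"];print(T,s["width"],s["eef_rot"])
def proj(f,X):
    P=np.linalg.inv(f["pose"]);c=P[:3,:3]@X+P[:3,3];K=f["intrinsics"];return K[0,0]*c[0]/-c[2]+K[0,2],K[1,1]*-c[1]/-c[2]+K[1,2]
for n in d:print(n,proj(d[n],T),"L cap",proj(d[n],np.array([.576,-.4108,.14])))
f=pickle.load(open("w2.pkl","rb"));print("wrist",proj(f,T))
t=r.grab_frame("top")["image"][100:260,240:480,::-1];cv2.imwrite("pics/t2.png",np.hstack([cv2.resize(t,(400,267)),cv2.resize(f["image"][:,:,::-1],(400,250))[:250].copy() if 0 else cv2.resize(f["image"][:,:,::-1],(400,267))]))
E
```

```text
[ 0.6671 -0.2447  0.1242] 0.0004384974140435229 [ 0.0002 -0.1494  0.9888 -0.0001]
scene (np.float64(361.8841123456912), np.float64(168.68795719986753)) L cap (np.float64(415.0573771157543), np.float64(203.32092624783607))
top (np.float64(335.6781025047129), np.float64(148.90480986176155)) L cap (np.float64(405.4513664223751), np.float64(172.60485166806257))
wrist (np.float64(322.38658373396873), np.float64(232.16367106539704))
```

View pics/t2.png

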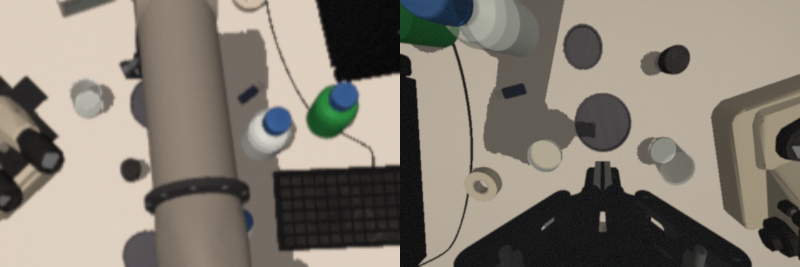

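```bash
python3 - <<'E'
from h import *
from cell import r
f=pickle.load(open("w2.pkl","rb"));s=r.grab_frame("scene")
a=cv2.resize(f["image"][190:310,260:380,::-1],(480,480),interpolation=cv2.INTER_NEAREST)
b=cv2.resize(s["image"][100:180,325:405,::-1],(320,320),interpolation=cv2.INTER_NEAREST);b=cv2.copyMakeBorder(b,0,160,0,0,cv2.BORDER_CONSTANT)
cv2.imwrite("pics/tip.png",cv2.convertScaleAbs(np.hstack([a,b]),alpha=1.6,beta=20))
E
```

```text
(no output)
```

View pics/tip.png

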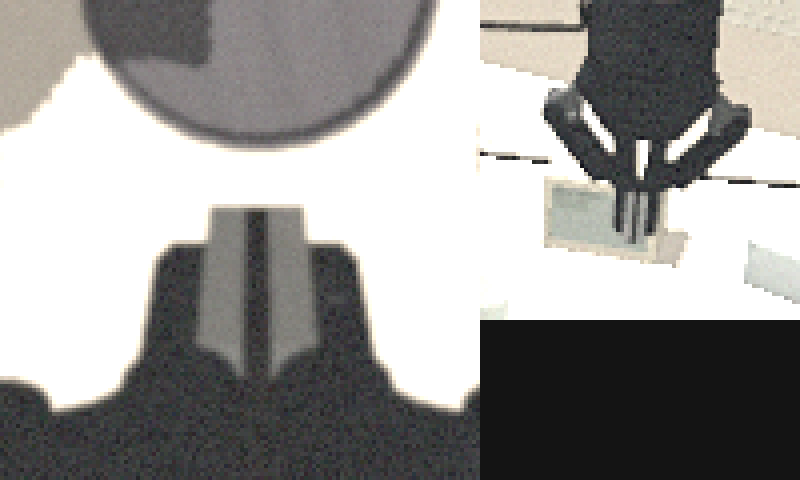

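```bash
python3 - <<'E'
from h import *
d=pickle.load(open("f0.pkl","rb"));f=pickle.load(open("w2.pkl","rb"))
X,e=tri([ray(d["scene"],363.6,160.5),ray(f,323.5,241)]);print(X,e)
# wrist alone: tip edge at tool x = +11 / 0 / -11 mm -> tool z
C=f["tool_from_camera"]
for x in(.011,0,-.011):
    o,v=ray(f,323.5,241,C);print(x,o+v*(x-o[0])/v[0])
E
```

```text
[ 0.6588 -0.2484  0.1555] [0.0018543888838715552, 0.0018543888838714999]
0.011 [ 0.011   0.0008 -0.0349]
0 [ 0.      0.0007 -0.0132]
-0.011 [-0.011   0.0007  0.0085]
```

Both views put the closed fingertips about 30 mm above the reported TCP. I'll settle it by touching the fixed saucer's floor (z = 3 mm) gently.

```bash
python3 - <<'E'
from h import *
from cell import r
r.move_l([.667,-.2447,.03],max_speed=.08,contact_N=4)
c=r.move_l([.667,-.2447,-.04],max_speed=.02,contact_N=3)
s=r.state();print(c,s["tcp_pos"],s["contact_force"],s["t"])
r.move_l([.667,-.2447,.06],max_speed=.1)
E
```

```text
True [ 0.667  -0.2447 -0.0276] [-0.7222 -0.2652  4.603 ] 16.35
```

The real fingertips end 31 mm behind the reported TCP, so I'll command heights 31 mm lower. I'm also adding a grip-width check.

```bash
python3 - <<'E'
from h import *
from cell import r
r.move_l([.62,-.33,.19],down(YAW),max_speed=.2);r.open()
z=pick(r,(.576,-.4108),.125-.0306,60,.05);w=r.state()["width"];print(z,w)
if w>.035:
    place(r,(.667,-.2447),z,.05)
    f=r.grab_frame("scene");cv2.imwrite("pics/s3.png",f["image"][100:300,250:550,::-1].repeat(2,0).repeat(2,1))
E
```

```text
grip 21.3333 [ 0.5768 -0.4107  0.0953] w 0.04022681189890775 ff 61.28600835800171
lifted [ 0.5757 -0.4107  0.1449] w 0.040319967240429376 F [-0.6191 -0.4799 -4.1738]
0.0953173820763425 0.040319967240429376
down True 25.5417 [ 0.667  -0.2447  0.0983] dz 0.0029949500037309007 F [ 0.2671 -0.4055  5.3691]
```

```bash
test -f pics/s3.png && echo ok
```

```text
ok
```

View pics/s3.png

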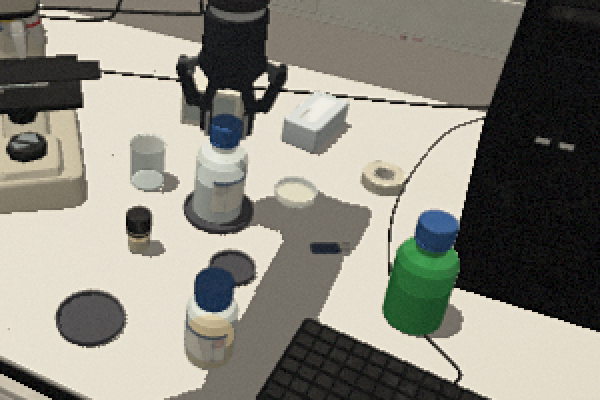

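The large bottle stands upright in the large saucer (crop 218,210). The 3 mm rise at contact matches the saucer floor. I release it and go on to the medium.

```bash
python3 - <<'E'
from h import *
from cell import r
r.open();r.hold(.2);r.move_l([.667,-.2447,.19],max_speed=.12)
z=pick(r,(.4338,-.334),.095-.0306,60,.05);w=r.state()["width"];print(z,w)
if w>.035:
    place(r,(.4107,-.1916),z,.05)
    f=r.grab_frame("scene");cv2.imwrite("pics/s4.png",f["image"][100:300,250:550,::-1].repeat(2,0).repeat(2,1))
E
```

```text
grip 29.975 [ 0.4344 -0.3342  0.0652] w 0.04001470923748334 ff 61.000356674194336
lifted [ 0.4334 -0.3339  0.1149] w 0.04036903353782844 F [ 0.2533 -0.328  -2.6306]
0.06517052771686205 0.04036903353782844
down True 33.8167 [ 0.4106 -0.1916  0.0681] dz 0.0029485240792237744 F [0.3641 0.0264 5.4471]
```

View pics/s4.png

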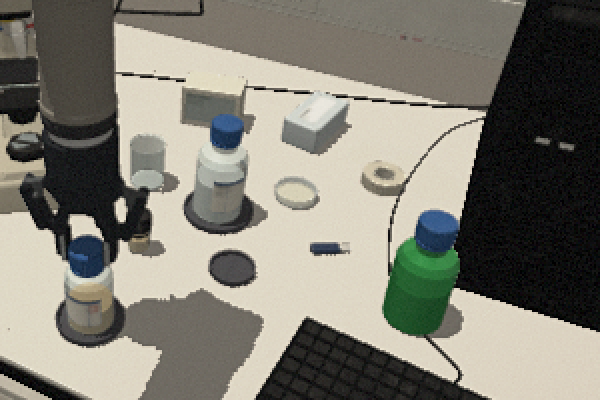

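The medium bottle stands in its saucer (crop 90,318), again 3 mm up. I release it and go on to the small bottle.

```bash
python3 - <<'E'
from h import *
from cell import r
r.open();r.hold(.2);r.move_l([.4107,-.1916,.15],max_speed=.12)
r.move_l([.5,-.26,.15],down(YAW),max_speed=.2);print(r.state()["q"])
r.move_l([.548,-.183,.1],down(YAW),max_speed=.15);s=r.state();print(s["q"],s["contact_force"])
z=pick(r,(.548,-.183),.030-.0306,30,.04);w=r.state()["width"];print(z,w)
if w>.025:
    place(r,(.568,-.307),z,.04)
    f=r.grab_frame("scene");cv2.imwrite("pics/s5.png",f["image"][100:300,250:550,::-1].repeat(2,0).repeat(2,1))
E
```

```text
[ 1.0342  0.5017 -0.849   1.5335  0.3845  1.2844  2.0079]
[ 0.8491  0.5735 -0.8226  1.5594  0.4418  1.203   1.8149] [-0.5913 -0.1973 -0.6614]
grip 39.0 [ 0.5483 -0.1829 -0.0003] w 0.03316522129858948 ff 29.787315130233765
lifted [ 0.5479 -0.1832  0.0399] w 0.03319697204203726 F [ 0.1826  0.2699 -0.3086]
-0.000252010735288577 0.03319697204203726
down True 42.4 [ 0.568  -0.307   0.0028] dz 0.0030084635467190896 F [-0.2901 -0.0619  4.11  ]
```

View pics/s5.png

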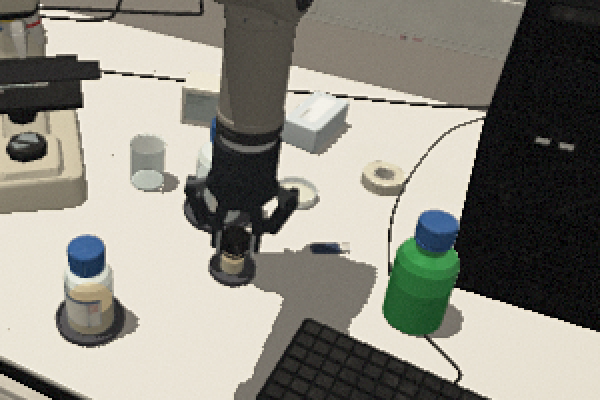

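The small bottle is in its saucer (crop 232,266). I release it, back away and take a final look.

```bash
python3 - <<'E'
from h import *
from cell import r
r.open();r.hold(.2);r.move_l([.568,-.307,.15],max_speed=.12)
r.goto([.42,-.36,.28],down(YAW));r.hold(.3)
f=r.grab_frame("scene");g=r.grab_frame("top")
cv2.imwrite("pics/end.png",np.hstack([cv2.resize(f["image"][120:300,150:450,::-1],(400,240)),cv2.resize(g["image"][120:290,180:480,::-1],(400,227)).copy() if 0 else cv2.resize(g["image"][110:290,180:480,::-1],(400,240))]));print(r.state()["t"])
E
```

```text
45.825
```

View pics/end.png

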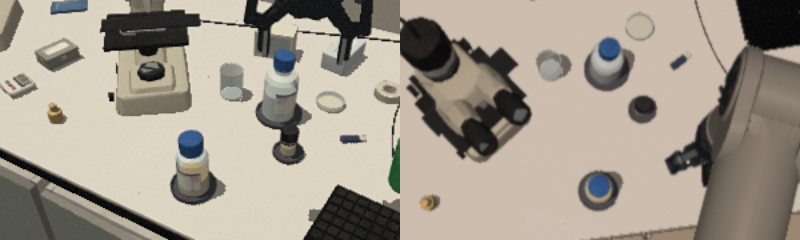

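All three bottles stand upright in their own saucers. The beaker (left 232,80) and the weight (left 55,113) have not moved.

```bash
python3 -c "
from cell import r
print(r.finish_job())"
```

```text
the job is handed in; nothing more can be done
None
```

I handed the job in at about 46 s: the final pictures show the large, medium and small bottles each upright in the saucer of its own size, with the beaker and the brass weight where they were; one early grasp closed on nothing because the fingertips sit 31 mm behind the reported TCP, and it moved nothing.

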